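Slide out the mug cover and cover the tea

TASK

The tea is steeping: cover the mug with its thin bamboo disc. The disc fits too closely in its three-sided frame to be gripped there, so press on it lightly and slide it right out of the open side so that it lies flat on the mat; then pick it up and lay it level and centred on the mug so that the whole mouth is covered. Leave the mug standing where it is and do not disturb the other things.

Things in the scene. Friction and masses are not known exactly. Their poses are not given: they have to be found in the camera images.
- cover: Plain flat bamboo disc, the mug's cover: 66 mm diameter, 6 mm thick, about 30 g. Origin at the centre of its underside, z up through its thickness. It starts flat on the mat inside the frame.
- frame: Low fixed three-sided bamboo frame without a floor, standing on the mat: two parallel walls along its x axis, 74 mm apart inside, and a back wall at its +x end; open at its -x end (more or less towards the robot). Walls 7 mm thick and 16 mm high, 100 mm long from x = -50 to +50 mm (the back wall is within that, its inner face at x = +43 mm). Origin on the mat at the centre of the footprint.
- mat: Fixed woven-look plastic mat, 520 x 1000 mm, 3 mm thick, lying on the trunk; origin at the centre of its underside; its top is 3 mm above the origin.
- mug: Small red enamel-finish mug, the only one, standing upright: 58 mm outer diameter at the rim, 70 mm high, walls 4 mm, one handle on its +y side reaching about 30 mm out. Loose, about 180 g. Origin at the centre of its underside, z up.
- mug_rim (a point): Centre of the mug's mouth at rim height, 70 mm above the mug's origin.
- snapbox: Bystander: clear plastic box with a snap-shut lid, 106 x 94 x 57 mm, origin at the centre of its underside. Leave alone.
- flask: Bystander: black flask with a flip-up spout, 88 mm diameter, 252 mm tall, handle on its +x side; origin at the centre of its underside. Leave alone.
- sieve: Bystander: small steel sieve, bowl 68 mm across and 30 mm high, wire handle 150 mm along its +x; origin under the centre of the bowl. Leave alone.
- spoon: Bystander: bamboo spoon 170 mm long lying along its x axis on the mat. Leave alone.
Mind the look-alikes: they are no part of the job. Leave any white look-alike of the frame alone. Leave any yellow look-alike of the mug alone.

How it is judged:
On the way:
1. the cover lies flat on the mat, wholly out of the open side of the frame (x of cover in the frame of frame below -0.08 m and height (world z) of cover below 0.006 m and angle between cover's own z axis and vertical below 0.08 rad), for 0.2 s.
At the end, for the whole second after the job is handed in: The cover rests level (within 0.06 rad) on the mug's rim (underside within 3 mm of rim height), its centre within 8 mm of the mouth's centre, released and at rest; the mug is upright and within 30 mm of where it started (horizontal distance between cover and mug_rim below 0.008 m and z of cover in the frame of mug_rim between -0.003 and 0.003 m and angle between the z axis of cover and the z axis of mug, either way round below 0.06 rad and angle between mug's own z axis and vertical below 0.06 rad and distance of mug from where it was at the start of the episode below 0.03 m and linear speed of each of cover, mug below 0.02 m/s); the robot touches nothing.
It fails at once if the cover is pressed onto the mat with more than 40 N (contact force between cover and mat above 40 N).
It fails at once if the cover is lifted before it is out of the frame (height (world z) of cover above 0.02 m and x of cover in the frame of frame above -0.06 m and horizontal distance between cover and frame below 0.06 m).
It fails at once if the mug is tipped or pushed about (angle between mug's own z axis and vertical above 0.35 rad or distance of mug from where it was at the start of the episode above 0.05 m).
It fails at once if a bystander is disturbed by more than 30 mm or tipped (distance of any of snapbox, flask, sieve, spoon from where it was at the start of the episode above 0.03 m or angle between flask's own z axis and vertical above 0.3 rad).
It also fails if it takes over 67 s, if anything falls off the work surface, if the arm or the gripper's body presses on something with over 40 N, if the wrist force passes 120 N, or if a joint passes its speed limit or range.

ROBOT

A 6-joint arm with a two-finger parallel gripper is mounted at the origin on the work surface. World frame = base frame: x ahead of the robot, y to its left, z up, the work surface at z = 0. Lengths are in m, angles in rad, forces in N, time in s.
With the tool pointing down it reaches from about 0.25 to 0.775 m from the base axis. Payload 4 kg.
Tool frame: the origin (TCP) lies at the very end of the fingers, on their centre line; the grasp point (between the pads) lies 19 mm behind it; z points along the fingers, y is the line along which they close (so a half turn about z gives the same grasp; the last joint's range is limited). The gripper opens to 94 mm and grips with 3 to 60 N. Pads are 16 mm wide; open, the fingers measure 119 mm over their backs; the gripper's body (75 mm by 177 mm) begins 78 mm behind the grasp point.
Start: joints at [1.191, 0.087, 1.371, -0, 1.684, -0.103], TCP at [0.15, 0.529, 0.206] pointing down, gripper open.
Joint ranges: [-3.1, 3.1], [-0.76, 2.03], [0.27, 2.55], [-1.08, 4.22], [0.17, 2.65], [-2.57, 2.57]. Speed limits (rad/s): [2.79, 2.79, 3.14, 3.14, 3.14, 3.14].

INTERFACE

Orientations are given as [roll, pitch, yaw] about the fixed x, y, z axes, in that order (R = Rz(yaw) Ry(pitch) Rx(roll)).
In Python, from bench import robot, vision gives the robot as it stands.
- The arm moves only by the shell command python3 -m crank 'ROWS'. ROWS is JSON, a list of rows, each a list of 3 entries, a list of its own where there are three numbers: the closure, from 0 (fully open) to 1 (shut), then the shift along the tool's x, y, z in m, then the turn, a rotation vector about the tool's x, y, z in degrees. A call has 1 to 8 rows; each row shifts and turns the commanded pose from where the row before left it, along the tool's axes as they then stand; what a row does not reach is not made up. A row lasts 1/10 s, in which the tool goes at most 50 mm and 8.59 degrees, less where a joint would pass 70% of its speed; a pose out of reach is approached as far as the arm can. A call with a gripper value outside its range is refused whole. The fingers move at their own pace and stop on an object; the grip force is fixed at half the most. Time passes only in rows, so rows that do not move let the fingers close. It gives the time, the measured TCP pose, the force, the opening and the grip force at its end, in the units of the state.
- robot.get_obs(): the state, without advancing time (a new reading comes with each control period).
- vision.snapshot(name): name is "scene" or "top"; returns a dict with "color" (384x512x3 uint8, red, green, blue), "z_map" (384x512 float32, m along the optical axis (not along the pixel's ray), 0 where there is no reading), "fx", "fy", "cx", "cy" (pixels), "R" (3x3) and "t" (3): a world point X has camera coordinates R X + t. Camera axes: x right, y down, z forward; pixel columns grow to the right and rows downward; lengths in m; the calibration is good to about 2 mm. A picture is of the moment at which its call begins.
- robot.close_job(): hands the job in; it is judged then, once.
The state is a dict: "time": time; "joint_positions": joint angles; "qvel": joint speeds; "joint_torque": joint torques, N m; "tool_pos": TCP position; "ee_rot": TCP orientation; "wrist_force": force on the tool from outside, world axes, zero at the start; "wrist_torque": the same for the moment, N m; "width": finger opening in m; "finger_force": force on a finger pad.
Only numpy, scipy, OpenCV 4.12 (cv2) and the standard library are available. Lean on these libraries where they do the work, as an engineer would, in place of code of your own. Each camera call takes 0.05 s, during which the arm holds its last target. There are 200 camera calls.

## Working session

There is one attempt and no reset: what is moved stays moved. The work goes in short steps, Python scripts to look and compute and a shell command to move; the robot and the scene stay as the last step left them, time stands still between calls to the robot, and variables do not carry over. Pictures are saved under pics/ and viewed, at most 10 in all, crops included, and the job is handed in when it is done.

```bash
ls; mkdir -p pics
python3 - <<'E'
from bench import robot, vision
import cv2, numpy as np
o=robot.get_obs(); print(o)
for n in ("scene","top"):
    s=vision.snapshot(n); cv2.imwrite(f"pics/{n}0.png",s["color"][:,:,::-1]); np.savez(f"pics/{n}0.npz",**s)
    print(n,s["fx"],s["cx"],s["cy"],np.round(s["R"],3).tolist(),s["t"])
E
```

```text
pics
{'time': 0.0, 'joint_positions': array([ 1.19089253e+00,  8.79315883e-02,  1.37222991e+00, -8.19477760e-06,
        1.68361474e+00, -1.03101810e-01]), 'qvel': array([ 2.98525137e-04,  8.16609253e-04,  1.24455706e-03, -3.39386484e-06,
        5.64903665e-05,  9.16054645e-04]), 'joint_torque': array([ 6.74273961e-04, -3.40183210e+01, -3.02429223e+01,  7.18142116e-02,
        3.29610589e-02, -1.79742765e-04]), 'tool_pos': array([0.15010756, 0.52854808, 0.20432934]), 'ee_rot': array([-3.13941982e+00, -2.16631706e-04,  2.86478952e+00]), 'wrist_force': array([-0.44981915,  0.23893072, -0.5082221 ]), 'wrist_torque': array([-0.01763511,  0.03710087, -0.00390432]), 'finger_force': 0.0, 'width': 0.09383944536991294}
scene 361.27427641358014 259.77090361835184 189.7293124684655 [[-0.795, 0.607, -0.015], [0.411, 0.519, -0.749], [-0.447, -0.602, -0.662]] [ 0.32382875 -0.2378115   1.40561697]
top 368.7312259914932 259.9842815583281 189.17091393533545 [[0.017, -0.999, 0.03], [-0.999, -0.018, -0.046], [0.047, -0.029, -0.998]] [0.13183094 0.50612792 1.21096655]
```

View pics/top0.png

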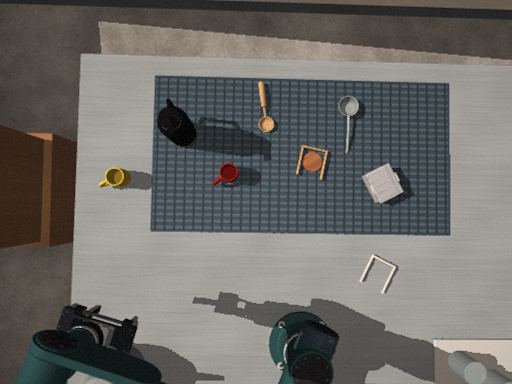

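View pics/scene0.png

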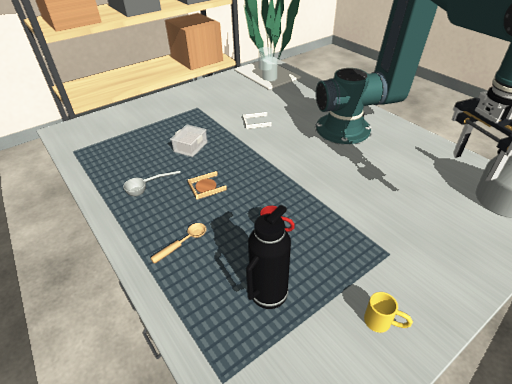

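The top view shows the bamboo frame (297–327, 146–180) with the darker disc at (312,161), open side down towards the robot. The red mug is at (229,173) with its handle lower left, and the flask is at (175,120). The white frame and the yellow mug are the look-alikes.

```bash
cat > h.py <<'E'
import numpy as np, cv2
def ray(s,uv,z):
    uv=np.atleast_2d(uv).astype(float)
    d=np.c_[(uv[:,0]-s["cx"])/s["fx"],(uv[:,1]-s["cy"])/s["fy"],np.ones(len(uv))]@s["R"]
    c=-s["R"].T@s["t"]
    return c+d*((z-c[2])/d[:,2])[:,None]
def hsv(s): return cv2.cvtColor(s["color"],cv2.COLOR_RGB2HSV)
def roi(m,x0,x1,y0,y1):
    o=np.zeros_like(m); o[y0:y1,x0:x1]=m[y0:y1,x0:x1]; return o
def big(m): return max(cv2.findContours(m,cv2.RETR_EXTERNAL,cv2.CHAIN_APPROX_NONE)[0],key=cv2.contourArea)
E
python3 - <<'E'
from h import *
s=dict(np.load("pics/top0.npz")); H=hsv(s)
for p in [(312,161),(312,147),(299,165),(325,165),(229,173),(229,166),(222,172)]: print(p,H[p[1],p[0]],s["z_map"][p[1],p[0]])
r=cv2.resize(s["color"][135:200,195:340,::-1],None,fx=5,fy=5,interpolation=cv2.INTER_NEAREST); cv2.imwrite("pics/crop1.png",r)
E
```

```text
(312, 161) [ 12 168 176] 1.2307888
(312, 147) [ 15 110 158] 1.2357385
(299, 165) [ 15 132 178] 1.2209492
(325, 165) [11 52 54] 1.2342777
(229, 173) [  1 202  96] 1.2167116
(229, 166) [  2 211  70] 1.2182891
(222, 172) [  0 197  84] 1.2236775
```

View pics/crop1.png

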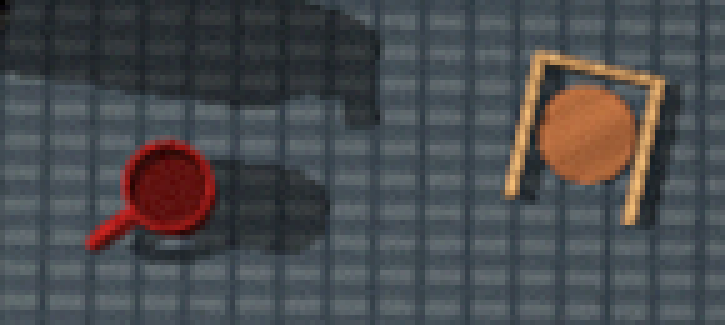

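The crop shows the disc at crop (588,135), near the middle of the frame. The frame's outer corners are at about (536,51), (665,77), (638,224) and (507,197), with the opening at the bottom. The mug mouth is at (169,188), with its handle towards (92,245).

Run:
```python
from h import *
s=dict(np.load("pics/top0.npz")); H=hsv(s)
m=roi(cv2.inRange(H,(9,155,110),(13,255,255)),300,326,150,174)
c=big(cv2.morphologyEx(m,cv2.MORPH_OPEN,np.ones((3,3))));e,r=cv2.minEnclosingCircle(c)
M=cv2.moments(c);e2=(M["m10"]/M["m00"],M["m01"]/M["m00"])
print("disc",e,r,e2,ray(s,e,.009),ray(s,e2,.009),"diam",2*r/s["fx"]*1.23)
cr=np.array([(536,51),(665,77),(638,224),(507,197)])/5+[194.5,134.5]
P=ray(s,cr,.019);print(P.round(4).tolist(),[np.linalg.norm(P[i]-P[i-1]).round(4) for i in range(4)])
cen=P.mean(0);ax=P[0]+P[1]-P[2]-P[3];ya=np.arctan2(ax[1],ax[0]);print("frame",cen,"yaw",ya,np.degrees(ya))
d=ray(s,e2,.009)[0]-cen;print("disc in frame",d[0]*np.cos(ya)+d[1]*np.sin(ya),-d[0]*np.sin(ya)+d[1]*np.cos(ya))
m=roi(cv2.inRange(H,(0,150,40),(6,255,255))|cv2.inRange(H,(174,150,40),(180,255,255)),205,245,155,195)
c=big(cv2.morphologyEx(m,cv2.MORPH_OPEN,cv2.getStructuringElement(cv2.MORPH_ELLIPSE,(9,9))));e,r=cv2.minEnclosingCircle(c)
print("mug",e,r,ray(s,e,.073),"diam",2*r/s["fx"]*1.16, "rim visual",ray(s,np.array([169,188])/5+[194.5,134.5],.073))
print("handle",ray(s,np.array([92,245])/5+[194.5,134.5],.045))
zr=s["z_map"];
for n,u,v,z in(("flask",172,110,.25),("flaskbase",180,130,.1),("snap",382,183,.06),("spoon",266,125,.01),("sieve",348,105,.03)):
    print(n,ray(s,(u,v),z))
```

```text
disc (311.8239440917969, 161.43661499023438) 9.52747917175293 (311.84956925115966, 161.5096090125911) [[ 0.59959824 -0.03084921  0.009     ]] [[ 0.59935522 -0.03093766  0.009     ]] diam 0.06356282601097886
[[0.6534, 0.0051, 0.019], [0.6379, -0.081, 0.019], [0.5397, -0.0639, 0.019], [0.5559, 0.0232, 0.019]] [np.float64(0.0991), np.float64(0.0875), np.float64(0.0997), np.float64(0.0886)]
frame [ 0.59673139 -0.02914203  0.019     ] yaw -0.17813680600268658 -10.20648715989465
disc in frame 0.002900491075586999 -0.001302288644516382
mug (228.27777099609375, 172.27777099609375) 9.611381530761719 [[0.5520059  0.24293056 0.073     ]] diam 0.06047333011032166 rim visual [[0.5525667  0.24287265 0.073     ]]
handle [[0.51751842 0.29297651 0.045     ]]
flask [[0.6994446  0.38580489 0.25      ]]
flaskbase [[0.67676274 0.39188071 0.1       ]]
snap [[ 0.52834655 -0.24905611  0.06      ]]
spoon [[0.71851964 0.12424601 0.01      ]]
sieve [[ 0.78732398 -0.14576724  0.03      ]]
```

```bash
cat >> h.py <<'E'
from scipy.spatial.transform import Rotation as Rn
def to_tool(target):
    from bench import robot
    o=robot.get_obs(); R=Rn.from_euler("xyz",o["ee_rot"])
    print("pos",o["tool_pos"].round(4),"rpy",np.degrees(o["ee_rot"]).round(2),"F",o["wrist_force"].round(1),"w",round(o["width"],4),"t",o["time"])
    print("tool shift",R.inv().apply(np.array(target)-o["tool_pos"]).round(4))
E
python3 -m crank '[[1,[0,0,0],[0,0,-5.7]],[1,[-0.036,-0.0315,0],[0,0,0]],[1,[-0.036,-0.0315,0],[0,0,0]],[1,[-0.036,-0.0315,0],[0,0,0]],[1,[-0.036,-0.0315,0],[0,0,0]],[1,[-0.036,-0.0315,0],[0,0,0]],[1,[-0.036,-0.0315,0],[0,0,0]],[1,[-0.036,-0.0315,0],[0,0,0]]]'
python3 -m crank '[[1,[-0.036,-0.0315,0],[0,0,0]],[1,[-0.036,-0.0315,0],[0,0,0]],[1,[-0.036,-0.0315,0],[0,0,0]],[1,[-0.036,-0.0315,0],[0,0,0]],[1,[-0.036,-0.0315,0],[0,0,0]],[1,[-0.036,-0.0315,0],[0,0,0]],[1,[-0.036,-0.0315,0],[0,0,0]],[1,[-0.036,-0.0315,0],[0,0,0]]]'
python3 -m crank '[[1,[0,0,0],[0,0,0]]]'
python3 -c "
from h import *; to_tool([.6,-.031,.03])"
```

```text
time: 0.9
tool_pos: [0.36, 0.2658, 0.2051]
ee_rot: [-3.142, -0.0, 2.965]
wrist_force: [0.6, 0.1, 0.6]
width: 0.0333
finger_force: 0.0
time: 1.7
tool_pos: [0.5992, -0.033, 0.2048]
ee_rot: [3.141, -0.001, 2.964]
wrist_force: [0.2, 0.1, 0.5]
width: 0.0005
finger_force: 0.0
time: 1.8
tool_pos: [0.6003, -0.0361, 0.2025]
ee_rot: [-3.14, -0.003, 2.958]
wrist_force: [0.2, 0.5, -1.7]
width: 0.0004
finger_force: 0.0
pos [ 0.6003 -0.0361  0.2025] rpy [-1.7989e+02 -1.6000e-01  1.6949e+02] F [ 0.2  0.5 -1.7] w 0.0004 t 1.8
tool shift [0.0007 0.0053 0.1725]
```

```bash
python3 -m crank '[[1,[0.0005,0.005,0.045],[0,0,0]],[1,[0,0,0.045],[0,0,0]],[1,[0,0,0.045],[0,0,0]],[1,[0,0,0.03],[0,0,0]],[1,[0,0,0],[0,0,0]],[1,[0,0,0],[0,0,0]]]'
python3 -c "
from h import *; to_tool([.6,-.031,.009])"
```

```text
time: 2.4
tool_pos: [0.5985, -0.0257, 0.0406]
ee_rot: [3.141, -0.001, 2.965]
wrist_force: [-0.3, -0.6, 0.6]
width: -0.0
finger_force: 0.0
pos [ 0.5985 -0.0257  0.0406] rpy [ 1.7999e+02 -6.0000e-02  1.6987e+02] F [-0.3 -0.6  0.6] w -0.0 t 2.4
tool shift [-0.0024 -0.0049  0.0316]
```

```bash
python3 -m crank '[[1,[-0.0025,-0.005,0.02],[0,0,0]],[1,[0,0,0.006],[0,0,0]],[1,[0,0,0],[0,0,0]],[1,[0,0,0],[0,0,0]]]'
python3 -c "
from h import *; to_tool([.6,-.031,.009])"
```

```text
time: 2.8
tool_pos: [0.6015, -0.0315, 0.0163]
ee_rot: [3.141, 0.003, 2.964]
wrist_force: [0.3, 0.3, -0.4]
width: 0.0004
finger_force: 0.0
pos [ 0.6015 -0.0315  0.0163] rpy [1.7998e+02 1.5000e-01 1.6985e+02] F [ 0.3  0.3 -0.4] w 0.0004 t 2.8
tool shift [0.0016 0.0002 0.0073]
```

Now I'll step down in small increments until there is contact.

```bash
python3 -m crank '[[1,[0,0,0.004],[0,0,0]],[1,[0,0,0],[0,0,0]]]' | grep -E "pos|force"
python3 -m crank '[[1,[0,0,0.002],[0,0,0]],[1,[0,0,0],[0,0,0]]]'| grep -E "pos|force"
python3 -m crank '[[1,[0,0,0.001],[0,0,0]],[1,[0,0,0],[0,0,0]]]'| grep -E "pos|force"
```

```text
tool_pos: [0.6006, -0.0315, 0.0109]
wrist_force: [0.1, -0.2, -0.4]
finger_force: 0.0
tool_pos: [0.6009, -0.0316, 0.0093]
wrist_force: [-0.8, -0.3, 3.3]
finger_force: 1.6
tool_pos: [0.6009, -0.0316, 0.0093]
wrist_force: [-3.2, 1.7, 8.3]
finger_force: 3.7
```

```bash
python3 -m crank '[[1,[0.005,0,0],[0,0,0]],[1,[0.01,0,0],[0,0,0]],[1,[0.01,0,0],[0,0,0]],[1,[0,0,0],[0,0,0]]]' | grep -E "pos|force"
python3 - <<'E'
from bench import vision
from h import *
s=vision.snapshot("top"); H=hsv(s)
v=s["color"][135:200,280:345,::-1]; cv2.imwrite("pics/crop2.png",cv2.resize(v,None,fx=6,fy=6,interpolation=cv2.INTER_NEAREST))
E
```

```text
tool_pos: [0.5762, -0.0272, 0.0093]
wrist_force: [-0.8, -0.3, 8.0]
finger_force: 3.8
```

View pics/crop2.png

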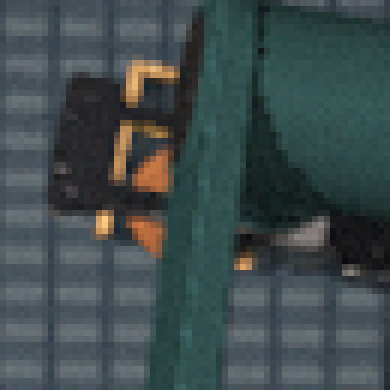

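The arm hides most of it, but the disc's lower edge has moved from about row 171 to row 177, so it follows the finger. I'll continue the slide.

```bash
python3 -m crank '[[1,[0.01,0,0],[0,0,0]],[1,[0.01,0,0],[0,0,0]],[1,[0.01,0,0],[0,0,0]],[1,[0,0,0],[0,0,0]]]' | grep -E "pos|force"
python3 -m crank '[[1,[0.01,0,0],[0,0,0]],[1,[0.012,0,0],[0,0,0]],[1,[0.012,0,0],[0,0,0]],[1,[0.012,0,0],[0,0,0]],[1,[0.01,0,0],[0,0,0]],[1,[0,0,0],[0,0,0]]]' | grep -E "pos|force"
python3 -c "
from h import *; to_tool([.6,-.031,.009])"
```

```text
tool_pos: [0.5466, -0.0219, 0.0093]
wrist_force: [0.2, -0.2, 8.2]
finger_force: 3.9
tool_pos: [0.4915, -0.012, 0.0092]
wrist_force: [-0.6, 0.2, 8.9]
finger_force: 4.3
pos [ 0.4915 -0.012   0.0092] rpy [179.99   0.19 169.85] F [-0.6  0.2  8.9] w 0.0002 t 4.85
tool shift [-0.1101  0.0004  0.0006]
```

```bash
python3 -m crank '[[1,[0,0,-0.03],[0,0,0]],[0,[0,0.02,-0.045],[0,0,0]],[0,[0,0.049,0],[0,0,0]],[0,[0,0.049,0],[0,0,0]],[0,[0,0.049,0],[0,0,0]],[0,[0,0,0],[0,0,0]]]' | grep -E "pos|force|width"
python3 - <<'E'
from bench import vision
from h import *
s=vision.snapshot("top"); H=hsv(s)
v=s["color"][130:220,210:345,::-1]; cv2.imwrite("pics/crop3.png",cv2.resize(v,None,fx=5,fy=5,interpolation=cv2.INTER_NEAREST))
m=roi(cv2.inRange(H,(9,155,110),(13,255,255)),280,345,160,215)
c=big(cv2.morphologyEx(m,cv2.MORPH_OPEN,np.ones((3,3))));e,r=cv2.minEnclosingCircle(c);M=cv2.moments(c)
e2=(M["m10"]/M["m00"],M["m01"]/M["m00"])
p=ray(s,e2,.009)[0];print(e,e2,2*r/s["fx"]*1.23,p,ray(s,e,.009))
d=p-[.5967,-.0291,.019];y=np.radians(-10.2);print("frame x,y",d[0]*np.cos(y)+d[1]*np.sin(y),-d[0]*np.sin(y)+d[1]*np.cos(y))
zz=s["z_map"][int(e2[1]),int(e2[0])];X=s["R"].T@(np.array([(e2[0]-s["cx"])/s["fx"],(e2[1]-s["cy"])/s["fy"],1])*zz-s["t"]);print("depth pt",X)
to_tool([p[0],p[1],.05])
E
```

```text
tool_pos: [0.5196, 0.1574, 0.0816]
wrist_force: [0.5, -0.8, -0.1]
width: 0.0373
finger_force: 0.0
(307.0, 202.0) (307.0, 202.0) 0.014918652571901858 [ 0.46398935 -0.01616454  0.009     ] [[ 0.46398935 -0.01616454  0.009     ]]
frame x,y -0.1329039073306301 -0.010770009863401346
depth pt [ 0.46398885 -0.01615897  0.00903542]
pos [0.5193 0.1547 0.0813] rpy [-1.7996e+02 -1.4000e-01  1.7012e+02] F [-0.7  0.5 -0.2] w 0.0408 t 5.5
tool shift [ 0.0251 -0.1778  0.0315]
```

View pics/crop3.png

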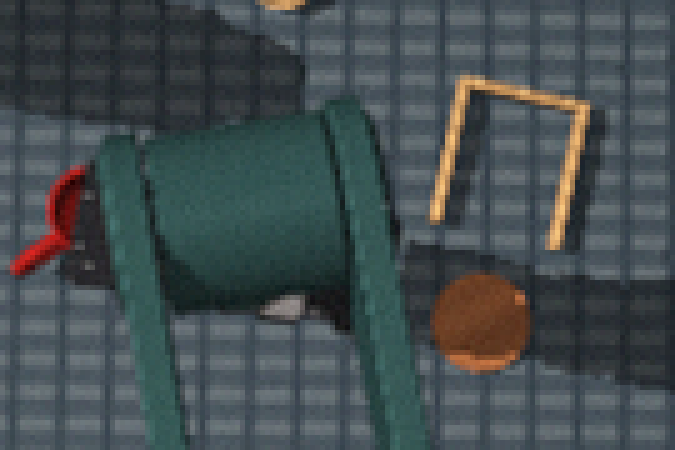

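The disc lies wholly out of the frame, at crop (481,322), mostly in the arm's shadow, so only its lit sliver was masked. I'll widen the mask to include shadow.

Run:
```python
from h import *
s=dict(np.load("pics/top0.npz"))
im=cv2.imread("pics/crop3.png")[2::5,2::5]; H=cv2.cvtColor(im,cv2.COLOR_BGR2HSV)
m=roi(cv2.inRange(H,(4,110,40),(16,255,255)),82,112,51,80)
c=big(cv2.morphologyEx(m,cv2.MORPH_OPEN,np.ones((3,3))));e,r=cv2.minEnclosingCircle(c);M=cv2.moments(c)
for e in (e,(M["m10"]/M["m00"],M["m01"]/M["m00"])):
    p=ray(s,np.array(e)+[210,130],.009)[0];print(e,2*r/s["fx"]*1.23,p)
d=p-[.5967,-.0291,.019];y=np.radians(-10.2);print("frame x,y",d[0]*np.cos(y)+d[1]*np.sin(y),-d[0]*np.sin(y)+d[1]*np.cos(y))
to_tool([p[0],p[1],.05])
```

```text
(96.0, 64.0) 0.06671592911049921 [ 0.49049997 -0.01253665  0.009     ]
(95.8905109489051, 64.06934306569343) 0.06671592911049921 [ 0.49026292 -0.01217394  0.009     ]
frame x,y -0.10775224986758145 -0.002189825345838444
pos [0.5193 0.1547 0.0813] rpy [-1.7996e+02 -1.4000e-01  1.7012e+02] F [-0.7  0.5 -0.2] w 0.0408 t 5.5
tool shift [-1.000e-04 -1.693e-01  3.140e-02]
```

```bash
python3 -m crank '[[0,[0,-0.0425,0],[0,0,0]],[0,[0,-0.0425,0],[0,0,0]],[0,[0,-0.0425,0],[0,0,0]],[0,[0,-0.0418,0],[0,0,0]],[0,[0,0,0.03],[0,0,0]],[0,[0,0,0],[0,0,0]],[0,[0,0,0],[0,0,0]]]' | grep -E "force|width"
python3 -c "
from h import *; to_tool([.4905,-.0122,.0045])"
```

```text
wrist_force: [0.5, -0.2, 0.8]
width: 0.0933
finger_force: 0.0
pos [ 0.4892 -0.0148  0.0516] rpy [-180.     -0.18  169.77] F [ 0.5 -0.2  0.8] w 0.0933 t 6.2
tool shift [-0.0009  0.0028  0.0471]
```

```bash
python3 -m crank '[[0,[-0.001,0.0025,0.03],[0,0,0]],[0,[0,0,0.012],[0,0,0]],[0,[0,0,0],[0,0,0]],[0,[0,0,0],[0,0,0]]]' | grep -E "force|width"
python3 -c "
from h import *; to_tool([.4905,-.0122,.005])"
```

```text
wrist_force: [-0.0, -0.5, 0.4]
width: 0.0939
finger_force: 0.0
pos [ 0.4925 -0.0117  0.0111] rpy [1.800e+02 2.000e-02 1.699e+02] F [-0.  -0.5  0.4] w 0.0939 t 6.6
tool shift [ 0.0019 -0.0009  0.0061]
```

```bash
python3 -m crank '[[0,[0.001,0,0.005],[0,0,0]],[0,[0,0,0],[0,0,0]],[0,[0,0,0],[0,0,0]]]' | grep -E "pos|force"
python3 -m crank '[[0,[0,0,0],[0,0,0]]]' | grep -E "pos|force"
python3 -m crank '[[0,[0,0,0],[0,0,0]]]' | grep -E "pos|force"
```

```text
tool_pos: [0.4915, -0.0118, 0.0059]
wrist_force: [-1.2, 0.2, -0.8]
finger_force: 0.0
tool_pos: [0.4915, -0.0119, 0.0059]
wrist_force: [-0.4, -0.4, -0.6]
finger_force: 0.0
tool_pos: [0.4915, -0.0119, 0.0058]
wrist_force: [-0.4, -0.4, -0.6]
finger_force: 0.0
```

```bash
python3 -m crank '[[0,[0.001,0,0.0013],[0,0,0]],[0,[0,0,0],[0,0,0]],[1,[0,0,0],[0,0,0]],[1,[0,0,0],[0,0,0]],[1,[0,0,0],[0,0,0]],[1,[0,0,0],[0,0,0]],[1,[0,0,0],[0,0,0]],[1,[0,0,0],[0,0,0]]]'
```

```text
time: 7.9
tool_pos: [0.4903, -0.0117, 0.0042]
ee_rot: [3.142, 0.0, 2.964]
wrist_force: [-0.4, 0.3, -1.0]
width: 0.0648
finger_force: 30.0
```

```bash
python3 -m crank '[[1,[0,0,-0.015],[0,0,0]],[1,[0,0,-0.025],[0,0,0]],[1,[0,0,-0.035],[0,0,0]],[1,[0,0,-0.035],[0,0,0]],[1,[0,0,0],[0,0,0]],[1,[0,0,0],[0,0,0]]]'
python3 -c "
from h import *; to_tool([.552,.243,.112])
from bench import vision
s=vision.snapshot('scene'); cv2.imwrite('pics/s4.png',cv2.resize(s['color'][100:260,120:330,::-1],None,fx=3.5,fy=3.5))"
```

```text
time: 8.5
tool_pos: [0.4908, -0.0117, 0.1149]
ee_rot: [3.141, 0.002, 2.964]
wrist_force: [0.7, -0.4, -0.7]
width: 0.065
finger_force: 30.0
pos [ 0.4908 -0.0117  0.1149] rpy [1.7999e+02 1.1000e-01 1.6984e+02] F [ 0.7 -0.4 -0.7] w 0.065 t 8.5
tool shift [-0.0154  0.2615  0.003 ]
```

View pics/s4.png

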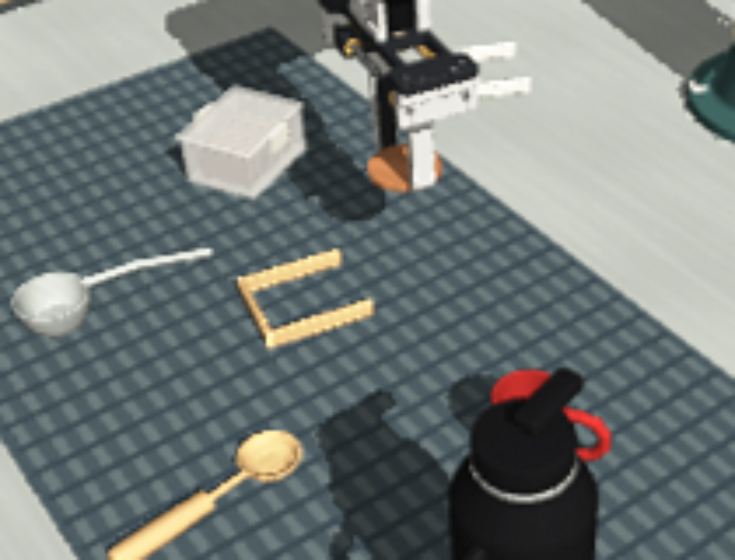

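The disc is held level and centred between the fingers, clear of everything, with the frame in place. Next, over to the mug.

```bash
python3 -m crank '[[1,[-0.0025,0.0436,0],[0,0,0]],[1,[-0.0025,0.0436,0],[0,0,0]],[1,[-0.0025,0.0436,0],[0,0,0]],[1,[-0.0025,0.0436,0],[0,0,0]],[1,[-0.0025,0.0436,0],[0,0,0]],[1,[-0.0025,0.0436,0],[0,0,0]],[1,[0,0,0],[0,0,0]],[1,[0,0,0],[0,0,0]]]' | grep force
python3 -m crank '[[1,[0,0,0],[0,0,0]],[1,[0,0,0],[0,0,0]]]' | grep force
python3 -c "
from h import *; to_tool([.552,.243,.08])"
```

```text
wrist_force: [-0.8, 0.3, -0.4]
finger_force: 30.0
wrist_force: [-0.0, -0.7, -0.4]
finger_force: 30.0
pos [0.5508 0.2416 0.1136] rpy [-1.7995e+02 -6.0000e-02  1.6974e+02] F [-0.  -0.7 -0.4] w 0.0649 t 9.55
tool shift [-0.001   0.0016  0.0336]
```

```bash
python3 -m crank '[[1,[-0.001,0.001,0.02],[0,0,0]],[1,[0,0,0.013],[0,0,0]],[1,[0,0,0],[0,0,0]],[1,[0,0,0],[0,0,0]],[1,[0,0,0],[0,0,0]]]' | grep force
python3 - <<'E'
from h import *; to_tool([.552,.243,.0745])
from bench import vision
a=vision.snapshot('scene')['color'][130:260,200:330,::-1]; b=vision.snapshot('top')['color'][135:200,190:255,::-1]
cv2.imwrite('pics/s5.png',np.hstack([cv2.resize(a,(400,400)),cv2.resize(b,(400,400))]))
E
```

```text
wrist_force: [0.8, 0.6, -0.5]
finger_force: 30.0
pos [0.5528 0.2439 0.0821] rpy [1.7996e+02 7.0000e-02 1.6982e+02] F [ 0.8  0.6 -0.5] w 0.0647 t 10.05
tool shift [ 0.0007 -0.001   0.0076]
```

View pics/s5.png

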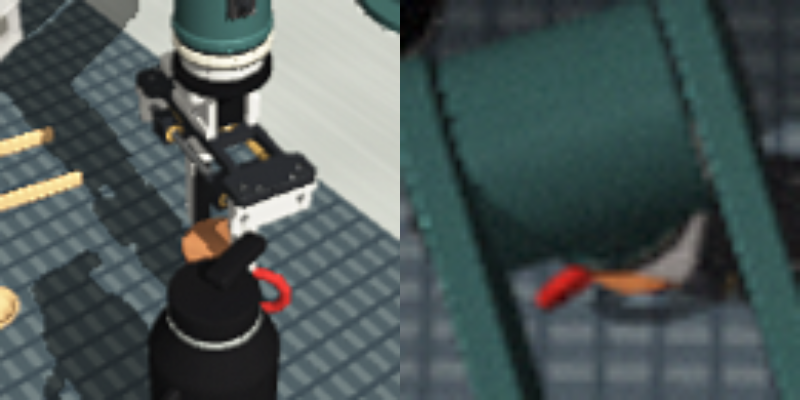

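The disc sits over the mug beside the flask's spout, and the handle sticks out freely to the left (right panel, 560,287). I'll lower until contact.

```bash
python3 -m crank '[[1,[0.0005,-0.001,0.005],[0,0,0]],[1,[0,0,0],[0,0,0]],[1,[0,0,0],[0,0,0]]]' | grep -E "pos|force"
python3 -m crank '[[1,[0,0,0.0015],[0,0,0]],[1,[0,0,0],[0,0,0]]]' | grep -E "pos|force"
python3 -m crank '[[1,[0,0,0.001],[0,0,0]],[1,[0,0,0],[0,0,0]]]' | grep -E "pos|force"
```

```text
tool_pos: [0.5515, 0.2431, 0.076]
wrist_force: [-0.3, -0.7, 0.2]
finger_force: 30.0
tool_pos: [0.5515, 0.2431, 0.0745]
wrist_force: [-0.0, 0.6, -1.5]
finger_force: 30.0
tool_pos: [0.5518, 0.2432, 0.0742]
wrist_force: [-1.0, -0.5, 1.4]
finger_force: 30.0
```

```bash
python3 -m crank '[[1,[0,0,0.0005],[0,0,0]],[1,[0,0,0],[0,0,0]]]' | grep -E "pos|force"
python3 -m crank '[[0.28,[0,0,0],[0,0,0]],[0.25,[0,0,0],[0,0,0]],[0.15,[0,0,0],[0,0,0]],[0,[0,0,0],[0,0,0]],[0,[0,0,0],[0,0,0]],[0,[0,0,0],[0,0,0]],[0,[0,0,0],[0,0,0]]]' | grep -E "pos|force|width"
```

```text
tool_pos: [0.5518, 0.2432, 0.0742]
wrist_force: [-1.0, -0.8, 6.4]
finger_force: 30.0
tool_pos: [0.5517, 0.2431, 0.0731]
wrist_force: [0.2, -0.3, 1.1]
width: 0.0941
finger_force: 0.0
```

```bash
python3 -m crank '[[0,[0,0,-0.01],[0,0,0]],[0,[0,0,-0.03],[0,0,0]],[0,[0,0,-0.04],[0,0,0]],[0,[0,-0.048,0],[0,0,0]],[0,[0,-0.048,0],[0,0,0]],[0,[0,-0.048,0],[0,0,0]],[0,[0,-0.048,0],[0,0,0]],[0,[0,-0.048,0],[0,0,0]]]' | grep -E "force|width"
python3 -m crank '[[0,[0,-0.048,0],[0,0,0]],[0,[0,0,0],[0,0,0]]]' | grep pos
python3 - <<'E'
from h import *
from bench import vision
a=vision.snapshot('scene')['color'][130:260,200:330,::-1]; s=vision.snapshot('top'); b=s['color'][135:200,190:255,::-1]
cv2.imwrite('pics/s6.png',np.hstack([cv2.resize(a,(400,400)),cv2.resize(b,(400,400))]))
H=hsv(s); m=roi(cv2.inRange(H,(7,100,40),(16,255,255)),205,250,150,195)
c=big(m);e,r=cv2.minEnclosingCircle(c);M=cv2.moments(c);e2=(M["m10"]/M["m00"],M["m01"]/M["m00"])
print(ray(s,e,.079),ray(s,e2,.079),2*r/s["fx"]*1.155)
E
```

```text
wrist_force: [0.7, -0.7, -0.5]
width: 0.094
finger_force: 0.0
tool_pos: [0.5002, -0.0456, 0.1544]
[[0.55214982 0.2433971  0.079     ]] [[0.55182969 0.24329334 0.079     ]] 0.06747471956317755
```

View pics/s6.png

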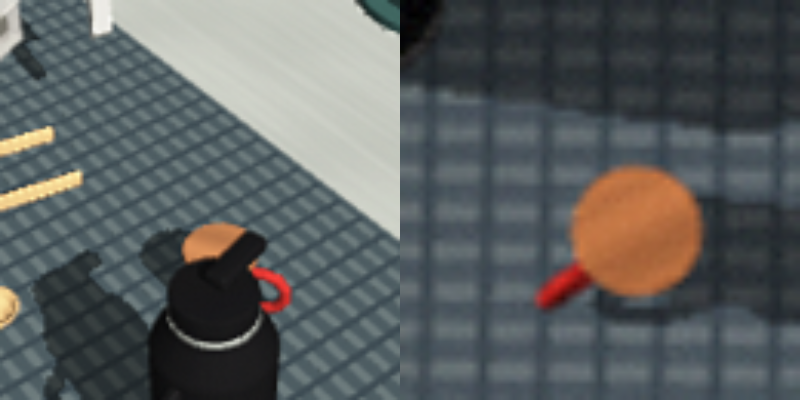

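The disc covers the whole mouth, with its centre at (0.552, 0.243), matching the mug's measured centre. The mug's handle is where it was, and the arm is clear. Handing in.

```bash
python3 -c "
from bench import robot; print(robot.close_job())"
```

```text
the job is handed in; nothing more can be done
None
```

The disc was slid out of the frame, picked up and laid on the mug, covering the whole mouth; its centre matches the mug's measured centre to about 1 mm, and the job is handed in (no verdict was returned).

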